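# Take the size of an expanding plug in the bench caliper

## Robot

A 6-joint arm with a two-finger parallel gripper is mounted at the origin on a cart in front of the work surface, level with it; the furniture and walls round the work are solid. World frame = base frame: x ahead of the robot, y to its left, z up, the work surface at z = 0. Lengths are in mm, angles in degrees, forces in N, time in s.
With the tool pointing down it reaches from about 300 to 850 mm from the base axis. Payload 4.2 kg.
Tool frame: the origin (TCP) lies on the centre line of the jaws, within the pads' length; the fingertips stand 14 mm ahead of it and the grasp point (between the pads) lies 5 mm behind it (env.finger_overhang is the z of the fingertips in the tool frame, in mm); z points along the fingers, y is the line along which they close (so a half turn about z gives the same grasp; the last joint's range is limited). The gripper opens to 91 mm and grips with 3 to 60 N. Pads are 32 mm wide; open, the fingers measure 118 mm over their backs; the gripper's body (76 mm by 178 mm) begins 60 mm behind the grasp point.
Start: joints at [-69.156, 18.312, 89.639, -0, 72.044, -1.146], TCP at [215.311, -533.182, 227.976] pointing down, gripper open.
Joint ranges: [-177.97, 177.97], [-48.28, 115.42], [12.27, 149.76], [-77.06, 257.06], [2.81, 150.46], [-146.56, 146.56]. Speed limits (degrees/s): [147.25, 147.25, 180, 180, 180, 180].

## Interface

Orientations are given as [roll, pitch, yaw] about the fixed x, y, z axes, in that order (R = Rz(yaw) Ry(pitch) Rx(roll)).
In Python, from workcell import sensors, viewer, env gives the robot as it stands. The module is installed in compiled form; this text tells all that it offers.
- The arm moves only by the tool step_arm, never from a script. Its argument "plan" is one flat list of numbers, 6 for each row, row after row: the shift along the tool's x, y, z in cm, then the turn, a rotation vector about the tool's x, y, z in rad. In form: [x, y, z, wx, wy, wz, x, y, z, wx, wy, wz, ...]. A call has 1 to 5 rows; each row shifts and turns the commanded pose from where the row before left it, along the tool's axes as they then stand; what a row does not reach is not made up. A row lasts 1/12 s, in which the tool goes at most 41.7 mm and 7.16 degrees, less where a joint would pass 70% of its speed; a pose out of reach is approached as far as the arm can. A call is refused whole if a number of a shift passes 4.17 or a number of a turn 0.125, either way. A call with a gripper value outside its range is refused whole. "hand" is the finger opening in cm, from 0 to 9.12, set as the call begins (left out, the last holds). The fingers move at their own pace and stop on an object; "newtons" is the grip in N (left out, the last holds). Time passes only in rows, so rows that do not move let the fingers close. It gives the time, the measured TCP pose, the force, the opening and the grip force at its end, in the units of the state.
- sensors.state(): the state, without advancing time (a new reading comes with each control period).
- viewer.grab_frame(name): name is "side" or "top"; returns a dict with "img" (480x640x3 uint8, red, green, blue), "fx", "fy", "cx", "cy" (pixels), "k1" (the pictures are not rectified: a ray, as slopes to the right and down, at radius r is drawn at 1 + k1 r^2 times it, then the intrinsics apply), "position" and "attitude" of the camera in the world. Camera axes: x right, y down, z forward; pixel columns grow to the right and rows downward; lengths in mm; the calibration is good to about 2 mm. A picture is of the moment at which its call begins. There is no depth.
- env.job_done(): hands the job in; it is judged then, once.
Trained networks look in a picture, given as the dict that the camera call returned (one of the last four; its "shot" number tells which), for a name from the list of things; names that differ only in an ending like _2 or _b are one class to them, and where a whole thing is asked for, a point or a joint stands for the part that bears it (a point fixed in the world has none). Each returns a list of dicts, best first, with "score" (0 to 1); they miss things now and then, are a little off and sometimes report something else, mostly with a low value. They report only what shows in the picture. A call takes as long as a camera call. They do not tell look-alikes from the thing itself.
- viewer.boxes_of(name, picture): "location" ([column, row] in pixels, amid what is visible of it).
- viewer.pinpoint(name, picture): "location" ([column, row] in pixels: a listed point, or the origin of a listed thing).
The state is a dict: "time_s": time; "qpos": joint angles; "qvel": joint speeds; "effort": joint torques, N m; "ee_pos": TCP position; "ee_rot": TCP orientation; "force": force on the tool from outside, world axes, zero at the start; "torque": the same for the moment, N m; "gripper_width": finger opening in mm; "gripper_force": force on a finger pad.
Only numpy, scipy, OpenCV 4.12 (cv2) and the standard library are available. Lean on these libraries where they do the work, as an engineer would, in place of code of your own. Each camera call takes 0.05 s, during which the arm holds its last target. There are 200 camera calls.

## Task

The split expanding plug has been spread to fit a bore: take its size in the bench caliper. Stand it upright on the table between the jaws, close in by the beam and with its two halves facing the two jaws, and let go of it; then slide the movable jaw up until both jaws bear on it with light, steady measuring pressure, without cocking the jaw or squeezing hard. Leave the caliper closed on the plug, both jaws touching it, and leave the film pot, loupe and brass weight where they are.

Things in the scene. Friction and masses are not known exactly. Their poses are not given: they have to be found in the camera images.
- caliper: steel caliper lying flat in a low grey stand fixed to the table. Beam 300 mm long, 20 mm wide, top 21 mm above the table. Origin: on the table, under the beam's centreline, level with the fixed jaw's measuring face. z up; both jaws point along -x, their tips 71 mm from the centreline; the beam runs along -y from the fixed jaw, and the sliding jaw opens along -y
- fixed_jaw: fixed jaw at the beam's end, 8 mm thick, 14 to 22 mm above the table, free space under it. Origin: point on its flat measuring face 32 mm out from the beam centreline, 18 mm above the table, where a plug standing close in should touch. Axes as the caliper's; the face looks along -y
- slide_face (a point): matching point on the sliding jaw's measuring face (looks along the caliper's +y), 32 mm out from the beam centreline, 18 mm above the table; axes as the caliper's while the jaw is square
- finger_post (a point): upright knurled round post, 12 mm diameter, by which the sliding jaw is pushed; from the carriage's flat top (27 mm above the table) up to 52 mm. This point: on its axis, 40 mm above the table, 65 mm behind the sliding face, 10 mm from the beam centreline on the jaw side. Nothing within 45 mm of it is higher than 30 mm
- gib (a joint): jaw opening in m: 0 shut, at most 0.12. The carriage drags with about 2 N (plus 6 N per m/s) and stays where it is left; pushing the plug along the table takes 1 to 2 N more. Once both jaws bear on the plug, the force climbs steeply, several newtons per millimetre. Measuring pressure is 2 to 8 N; over 11 N would shift the plug's setting
- slide_jaw (a joint): cocking of the sliding jaw, rad, 0 square: springy play of about 8 N m per rad about a vertical axis on the beam centreline beside the finger post, so pushing or bearing far out on the jaws cocks it; over 0.03 counts as cocked
- film_pot: black film pot with grey lid, standing, 34 mm diameter, 51 mm tall; bystander. Origin: centre of its underside. It and the plug may stand on either side
- loupe: black loupe, 42 mm diameter, 48 mm tall, standing; bystander. Origin: centre of its underside
- brass_weight: brass scale weight with a knob, 30 mm diameter, 42 mm tall; bystander. Origin: centre of its underside
- plug: steel split plug standing on end, 75 mm tall, about 0.16 kg. Lower 32 mm: round sleeve, radius 16 mm, cut in two halves, the +y half spread outward along y by an unknown 0 to 9 mm, so 32 to 41 mm across the halves. Above 36 mm: plain shank with flats, 20 mm along y, 24 mm along x, up to 68 mm, then a screw head. Origin: centre of the foot on the shank's axis, z up. It belongs 28 to 42 mm from the beam centreline
Not all that is in view belongs to the job. What is shaped like the plug but purple is not meant.

How it is judged:
By the outcome, as a careful person would: the job done as asked, in the order asked, and still so for the second after the job is handed in, with the robot touching nothing.
It also fails if it takes over 54 s, if anything falls off the work surface, if the arm or the gripper's body presses on something with over 40 N, if the wrist force passes 120 N, or if a joint passes its speed limit or range.

## Working session

There is one attempt and no reset: what is moved stays moved. The work goes in short steps, Python scripts to look and compute and a tool call to move; the robot and the scene stay as the last step left them, time stands still between calls to the robot, and variables do not carry over. Pictures are saved under pics/ and viewed, at most 10 in all, crops included, and the job is handed in when it is done.

Besides the shell and the picture viewer there is one more tool, called after "Emit:" as name(argument=value, ...) on one line, values as JSON. step_arm: Moves the arm, as the interface text tells. Its arguments: {"type":"object","properties":{"plan":{"type":"array","items":{"type":"number"}},"hand":{"type":"number"},"newtons":{"type":"number"}},"required":["plan"]}

```bash
mkdir -p pics; cat > h.py <<'E'
import numpy as np, cv2
from scipy.spatial.transform import Rotation as R
from workcell import sensors, viewer, env
def rot(a):
    a=np.array(a,float)
    return a if a.shape==(3,3) else R.from_euler('xyz',a,degrees=True).as_matrix()
def ray(p,f):
    u=np.array([(p[0]-f['cx'])/f['fx'],(p[1]-f['cy'])/f['fy']]);s=u.copy()
    for _ in range(20): s=u/(1+f['k1']*(s@s))
    return rot(f['attitude'])@np.array([s[0],s[1],1.])
def at_z(p,f,z):
    d=ray(p,f);o=np.array(f['position'],float);return o+d*(z-o[2])/d[2]
def proj(P,f):
    c=rot(f['attitude']).T@(np.array(P,float)-np.array(f['position']));s=c[:2]/c[2]
    s=s*(1+f['k1']*(s@s));return np.array([s[0]*f['fx']+f['cx'],s[1]*f['fy']+f['cy']])
def save(n,img): cv2.imwrite('pics/'+n,cv2.cvtColor(img,cv2.COLOR_RGB2BGR))
E
python3 - <<'E'
from h import *
print(sensors.state())
Z=dict(caliper=0,fixed_jaw=18,slide_face=18,finger_post=40,film_pot=0,loupe=0,brass_weight=0,plug=0)
for c in('top','side'):
    f=viewer.grab_frame(c);save(c+'1.png',f['img']);print(c,{k:v for k,v in f.items() if k!='img'})
    for n,z in Z.items():
        for d in viewer.pinpoint(n,f)[:3]:
            print(n,np.round(d['location'],1),round(d['score'],2),np.round(at_z(d['location'],f,z),1))
E
```

```text
{'time_s': 0.0, 'qpos': array([-6.91573954e+01,  1.83510744e+01,  8.97074665e+01, -1.49633309e-03,
        7.20442123e+01, -1.14420107e+00]), 'qvel': array([-0.00559791,  0.01291022, -0.14569088, -0.02155938,  0.02744737,
       -0.01530174]), 'effort': array([ 2.19925794e-03, -4.12457514e+01, -2.31973779e+01,  7.29437009e-02,
        4.56970569e-02, -1.42450376e-04]), 'ee_pos': array([ 215.10967924, -532.71536222,  227.11876458]), 'ee_rot': array([-1.79897239e+02, -6.29511146e-04,  2.19872676e+01]), 'force': array([ 0.09369593, -0.7883499 ,  0.29287702]), 'torque': array([ 0.00509337, -0.0089216 , -0.00919274]), 'gripper_force': 0.0, 'gripper_width': 91.26032251901457}
top {'fx': 569.1341755166299, 'fy': 569.1341755166299, 'cx': 321.66108950408875, 'cy': 230.95562968377695, 'k1': -0.1841657108679537, 'position': array([ 405.00285874,  -12.29356904, 1476.54897806]), 'attitude': array([-174.10271885,    0.42026967,  -90.39170809]), 'shot': 1}
caliper [286.1 208.5] 0.96 [617.5  90.4   0. ]
fixed_jaw [282.9 221.4] 0.76 [581.3  97.4  18. ]
slide_face [319.3 217.5] 0.82 [590.7   3.2  18. 
[... 405 characters left out ...]
5364259, 'fy': 591.643465364259, 'cx': 326.35023825654457, 'cy': 240.34728526148513, 'k1': -0.08920920122726544, 'position': array([  574.37076019, -1020.60601284,   585.25938835]), 'attitude': array([-117.62900706,   -1.15995591,    1.48723021]), 'shot': 2}
slide_face [342.6 255.7] 0.74 [5.914e+02 1.000e-01 1.800e+01]
finger_post [355.4 262.6] 0.91 [614.6 -64.4  40. ]
film_pot [245.8 360.8] 0.63 [ 444. -309.    0.]
loupe [349.4 365.2] 0.95 [ 603. -311.    0.]
brass_weight [333.7 212.8] 0.67 [570.8 238.    0. ]
brass_weight [353.4 262.6] 0.55 [613.6   5.5   0. ]
plug [290.5 212.3] 0.93 [469.7 233.8   0. ]
plug [308.9 226. ] 0.76 [516.4 164.3   0. ]
plug [279.  195.7] 0.66 [433.4 329.3   0. ]
```

```bash
python3 - <<'E'
import cv2,numpy as np
a=cv2.imread('pics/top1.png')[170:310,180:380];b=cv2.imread('pics/side1.png')[150:290,240:440]
cv2.imwrite('pics/crops.png',np.vstack([cv2.resize(x,(800,300) if 0 else (428,300),interpolation=cv2.INTER_CUBIC) for x in(a,b)]))
cv2.imwrite('pics/topc.png',cv2.resize(a,(800,560),interpolation=cv2.INTER_CUBIC))
cv2.imwrite('pics/sidec.png',cv2.resize(b,(800,560),interpolation=cv2.INTER_CUBIC))
E
```

```text
(no output)
```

View pics/topc.png

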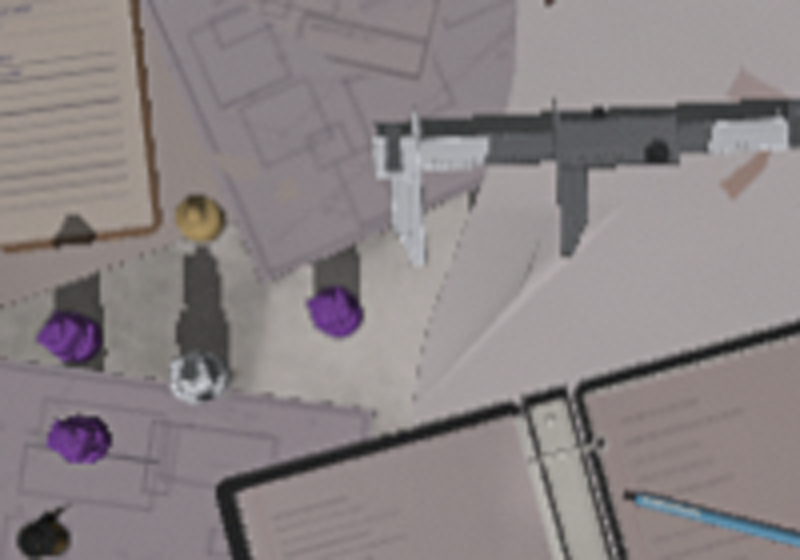

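View pics/sidec.png

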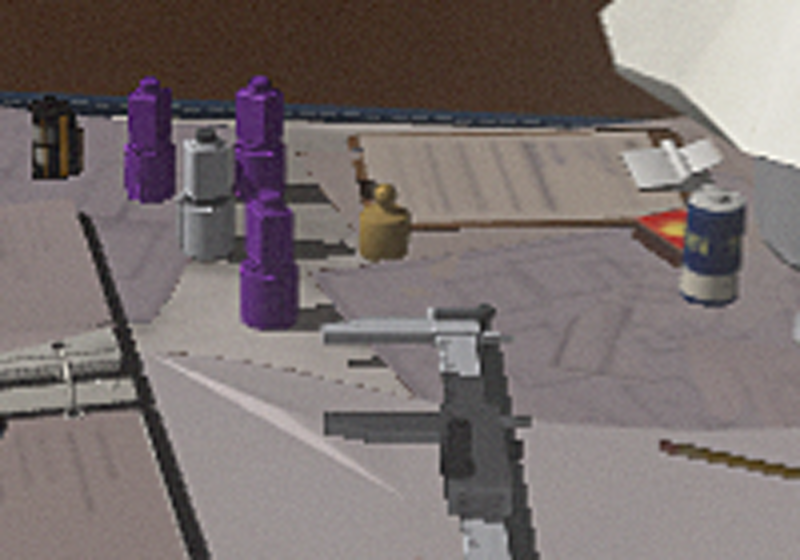

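The steel plug is at top crop (199,378), full-frame (230,265). It is the only steel one. The look-alikes at (70,335), (335,310) and (80,440) in the crop are purple, so they are not meant. Next I'll refine the caliper pose and the plug's yaw.

```bash
cat >> h.py <<'E'
from scipy.optimize import least_squares
def T(p,v):
    c,s=np.cos(p[2]),np.sin(p[2]);return np.array([p[0]+c*v[0]-s*v[1],p[1]+s*v[0]+c*v[1],v[2]])
def calfit(n=2,w0=.095):
    obs=[]
    for _ in range(n):
        for c in('top','side'):
            f=viewer.grab_frame(c)
            for k in('caliper','fixed_jaw','slide_face','finger_post'):
                d=viewer.pinpoint(k,f)
                if d and d[0]['score']>.4: obs.append((k,np.array(d[0]['location']),f))
    def pts(p): return dict(caliper=T(p,[0,0,0]),fixed_jaw=T(p,[-32,0,18]),slide_face=T(p,[-32,-p[3],18]),finger_post=T(p,[-10,-p[3]-65,40]))
    fun=lambda p:np.concatenate([proj(pts(p)[k],f)-l for k,l,f in obs])
    r=least_squares(fun,[615,92,.08,95],loss='soft_l1',x_scale=[1,1,.01,1])
    return r.x,pts(r.x),[(k,np.round(e,1).tolist()) for (k,_,_),e in zip(obs,r.fun.reshape(-1,2) if r.fun.size==2*len(obs) else [])]
E
python3 - <<'E'
from h import *
p,P,e=calfit()
print(p,np.degrees(p[2]));print({k:v.round(1) for k,v in P.items()});print(e)
# overlays: caliper outline in top
f=viewer.grab_frame('top');g=viewer.grab_frame('side')
im=cv2.resize(f['img'][185:285,210:370],(960,600),interpolation=cv2.INTER_CUBIC)[:,:800]
for a,b in([(10,8,21),(10,-290,21)],[(-10,8,21),(-10,-290,21)],[(-10,0,22),(-71,0,22)],[(-10,-p[3],22),(-71,-p[3],22)]):
    q=[tuple(int(v) for v in ((proj(T(p,w),f)-[210,185]+.5)*6)) for w in(a,b)];cv2.line(im,q[0],q[1],(255,0,0),1)
save('ov.png',im)
a=cv2.resize(f['img'][248:280,212:250],(475,400),interpolation=cv2.INTER_CUBIC)
c=np.round(proj([469,231,40],g)).astype(int)
b=cv2.resize(g['img'][c[1]-25:c[1]+25,c[0]-20:c[0]+20],(320,400),interpolation=cv2.INTER_CUBIC)
save('plug.png',np.hstack([a,b]))
E
```

```text
[6.13535829e+02 9.75977738e+01 6.42384186e-02 9.12854939e+01] 3.6805902708225067
{'caliper': array([613.5,  97.6,   0. ]), 'fixed_jaw': array([581.6,  95.5,  18. ]), 'slide_face': array([587.5,   4.4,  18. ]), 'finger_post': array([613.6, -59. ,  40. ])}
[('caliper', [-0.7, 2.6]), ('fixed_jaw', [1.9, -2.6]), ('slide_face', [-0.8, -0.3]), ('finger_post', [0.9, -0.8]), ('caliper', [0.9, 1.8]), ('fixed_jaw', [-0.2, 0.5]), ('slide_face', [2.1, 1.7]), ('finger_post', [-0.0, 1.1]), ('caliper', [-1.0, 0.7]), ('fixed_jaw', [-2.5, -1.0]), ('slide_face', [-0.9, 0.2]), ('finger_post', [-0.6, 1.1]), ('caliper', [-1.1, 0.1]), ('fixed_jaw', [-1.1, 4.4]), ('slide_face', [1.1, -2.1]), ('finger_post', [-2.2, 2.3])]
```

View pics/ov.png

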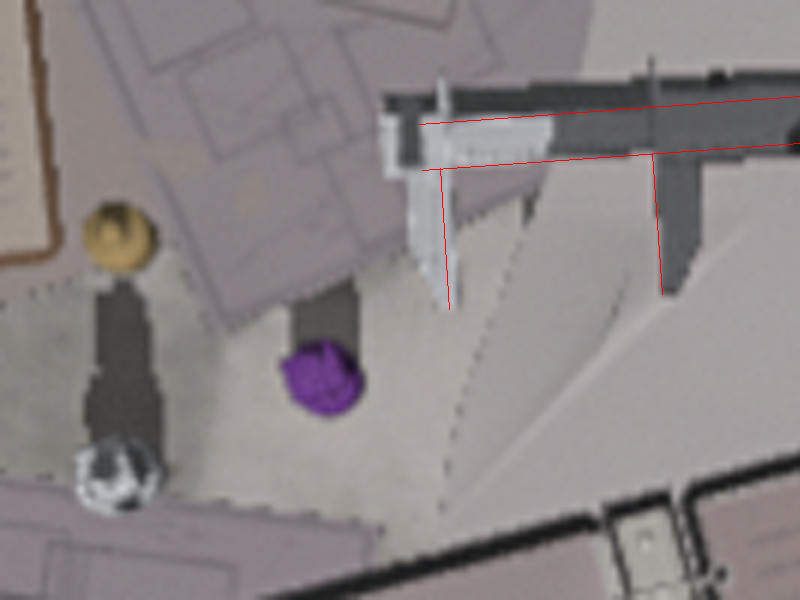

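View pics/plug.png

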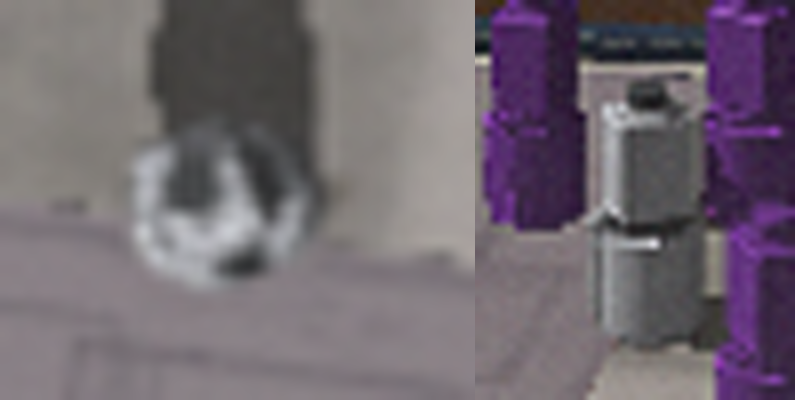

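Overlay: the caliper fit matches the picture to a few mm. Beam yaw is about 3.6°, and the jaw faces are at columns ~445 and ~655 of the overlay. The plug crop shows its wide flat facing the camera, with a narrow lit flat and the split on the left. That puts plug yaw at about 18° (mod 180) and its position near (468, 230). I'm moving over it now.

Emit:
step_arm(plan=[2.38,-3.23,0,0,0,0.07,2.38,-3.23,0,0,0,0,2.38,-3.23,0,0,0,0,2.38,-3.23,0,0,0,0,2.38,-3.23,0,0,0,0], hand=5.0, newtons=15)

```text
time_s: 2.42
ee_pos: [276.1, -340.3, 228.0]
ee_rot: [180.0, -0.0, 17.9]
force: [0.8, 0.1, -0.4]
gripper_width: 60.9
gripper_force: 0.0
```

Emit:
step_arm(plan=[2.38,-3.23,0,0,0,0,2.38,-3.23,0,0,0,0,2.38,-3.23,0,0,0,0,2.38,-3.23,0,0,0,0,2.38,-3.23,0,0,0,0])

```text
time_s: 2.83
ee_pos: [339.4, -149.9, 228.3]
ee_rot: [179.9, -0.1, 17.9]
force: [1.4, 0.6, 0.3]
gripper_width: 50.0
gripper_force: 0.0
```

Emit:
step_arm(plan=[2.38,-3.23,0,0,0,0,2.38,-3.23,0,0,0,0,2.38,-3.23,0,0,0,0,2.38,-3.23,0,0,0,0,2.38,-3.23,0,0,0,0])

```text
time_s: 3.25
ee_pos: [402.8, 40.7, 228.3]
ee_rot: [180.0, -0.1, 18.0]
force: [1.1, -0.8, 0.7]
gripper_width: 50.1
gripper_force: 0.0
```

Emit:
step_arm(plan=[2.38,-3.23,0,0,0,0,2.38,-3.23,0,0,0,0,2.38,-3.23,0,0,0,0,2.38,-3.23,0,0,0,0,0,0,0,0,0,0])

```text
time_s: 3.67
ee_pos: [455.5, 197.0, 227.8]
ee_rot: [-179.8, -0.2, 18.3]
force: [0.3, 0.1, 0.5]
gripper_width: 49.9
gripper_force: 0.0
```

Emit:
step_arm(plan=[2.26,-2.74,0,0,0,0,0,0,4.1,0,0,0,0,0,4.1,0,0,0,0,0,4.1,0,0,0,0,0,0,0,0,0])

```text
time_s: 4.08
ee_pos: [460.9, 221.3, 98.2]
ee_rot: [179.9, 0.9, 18.0]
force: [-1.2, -0.1, -0.1]
gripper_width: 49.9
gripper_force: 0.0
```

```bash
python3 - <<'E'
from h import *
s=sensors.state();print(s['ee_pos'],s['ee_rot'],s['force'])
g=viewer.grab_frame('side');f=viewer.grab_frame('top')
for q in (f,g): print([(np.round(d['location'],1),round(d['score'],2)) for d in viewer.pinpoint('plug',q)[:4]], proj([468.5,230,0],q), proj([468.5,230,96],q))
c=np.round(proj([469,231,60],g)).astype(int);d=np.round(proj([469,231,60],f)).astype(int)
cr=lambda q,c:cv2.resize(q['img'][c[1]-35:c[1]+35,c[0]-28:c[0]+28],(400,500),interpolation=cv2.INTER_CUBIC)
save('near.png',np.hstack([cr(g,c),cr(f,d)]))
E
```

```text
[460.94189229 221.33160826  98.20227336] [179.88443336   0.91923659  17.99228669] [-1.15115196 -0.11538466 -0.13638459]
[(array([263. , 245.9]), 0.68), (array([444.2, 211.8]), 0.16)] [232.76506008 265.60219261] [226.39032156 263.93418685]
[(array([287. , 211.5]), 0.94), (array([308.6, 227.5]), 0.87), (array([300.4, 197.1]), 0.76), (array([279., 196.]), 0.58)] [289.85722908 212.96283406] [289.53572337 174.47992103]
```

View pics/near.png

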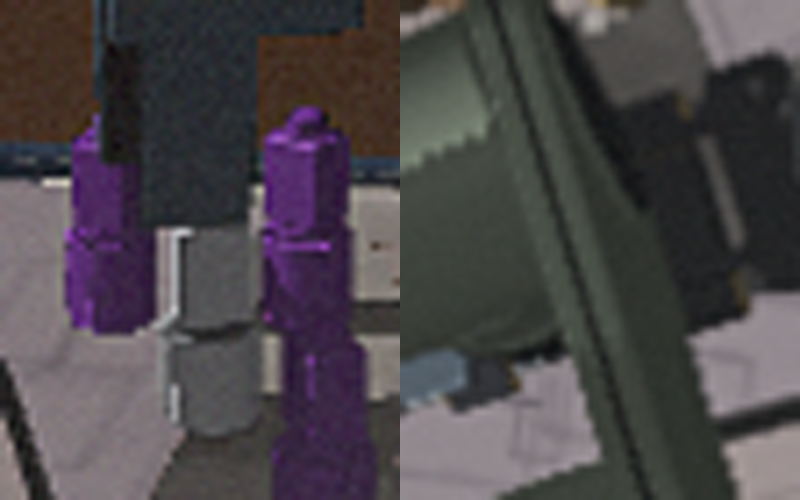

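The front finger (columns 140–250) sits about 6 mm left of the shank (175–255), which matches the reported lag. The shank shows its wide flat to the finger. I'm correcting that and descending.

Emit:
step_arm(plan=[0,0,0,0,0,0,0,0,0,0,0,0])

```text
time_s: 4.45
ee_pos: [467.8, 224.4, 107.3]
ee_rot: [-180.0, -0.3, 18.0]
force: [0.5, 0.5, 0.4]
gripper_width: 50.0
gripper_force: 0.0
```

Emit:
step_arm(plan=[0.22,-0.5,0,0,0,0,0,0,2.0,0,0,0,0,0,2.0,0,0,0,0,0,1.7,0,0,0,0,0,0,0,0,0])

```text
time_s: 4.87
ee_pos: [465.2, 228.9, 45.9]
ee_rot: [180.0, 0.3, 18.0]
force: [-0.5, -1.0, 0.3]
gripper_width: 50.2
gripper_force: 0.0
```

Emit:
step_arm(plan=[0,0,0,0,0,0,0,0,0,0,0,0,0,0,0,0,0,0,0,0,0,0,0,0,0,0,0,0,0,0], hand=1.0, newtons=15)

```text
time_s: 5.28
ee_pos: [467.6, 230.0, 49.0]
ee_rot: [-180.0, -0.1, 18.0]
force: [-1.1, 1.2, 2.8]
gripper_width: 22.7
gripper_force: 15.0
```

Emit:
step_arm(plan=[0,0,0,0,0,0,0,0,0,0,0,0,0,0,0,0,0,0,0,0,0,0,0,0])

```text
time_s: 5.62
ee_pos: [467.6, 230.0, 48.8]
ee_rot: [-180.0, -0.1, 18.0]
force: [-1.3, 2.3, 6.2]
gripper_width: 23.0
gripper_force: 15.0
```

23 mm is neither 20 nor 24, and there is upward force, so the fingertips are probably catching the shoulder. I'll open, rise 6 mm and grip again.

Emit:
step_arm(plan=[0,0,0,0,0,0,0,0,0,0,0,0,0,0,-0.6,0,0,0,0,0,0,0,0,0], hand=3.8)

```text
time_s: 5.95
ee_pos: [467.1, 229.3, 54.5]
ee_rot: [180.0, -0.0, 18.0]
force: [-0.7, -0.0, 0.1]
gripper_width: 37.7
gripper_force: 0.0
```

Emit:
step_arm(plan=[0,0,0,0,0,0,0,0,0,0,0,0,0,0,0,0,0,0,0,0,0,0,0,0,0,0,0,0,0,0], hand=1.0)

```text
time_s: 6.37
ee_pos: [466.8, 229.3, 53.8]
ee_rot: [180.0, 0.0, 18.0]
force: [-0.1, 0.5, 0.6]
gripper_width: 19.6
gripper_force: 15.0
```

```bash
python3 - <<'E'
from h import *
s=sensors.state();print(s['ee_pos'],s['ee_rot'],s['force'],s['torque'],s['gripper_width'])
g=viewer.grab_frame('side')
c=np.round(proj([469,231,60],g)).astype(int)
save('near2.png',cv2.resize(g['img'][c[1]-30:c[1]+30,c[0]-30:c[0]+30],(600,600),interpolation=cv2.INTER_CUBIC))
E
```

```text
[466.80898239 229.34978125  53.79410579] [1.79993852e+02 1.68266341e-02 1.79775171e+01] [-0.13398711  0.48641848  0.60364216] [ 0.00336843 -0.01546695  0.01131992] 19.60378042639818
```

View pics/near2.png

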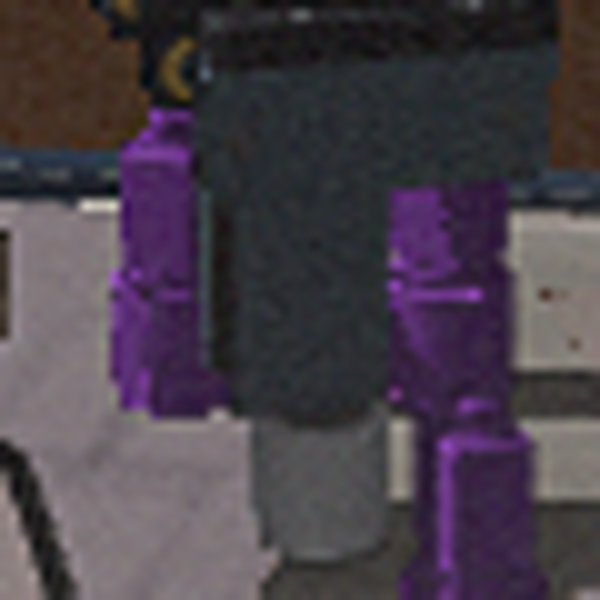

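The opening is 19.6 mm, so the grip is on the 20 mm flats. The sleeve (columns 255–388) is centred about 2 mm to the +x side of the fingers. Now lift over the purple look-alike, turn square to the caliper and carry.

Emit:
step_arm(plan=[0,0,-1.5,0,0,0,0,0,-2.2,0,0,0.063,0,0,-2.2,0,0,0.063,0,0,-2.2,0,0,0.063,0,0,-2.0,0,0,0.062], newtons=20)

```text
time_s: 6.83
ee_pos: [466.6, 229.2, 155.7]
ee_rot: [180.0, 0.0, 3.4]
force: [0.0, 1.2, -3.5]
gripper_width: 19.7
gripper_force: 20.0
```

Emit:
step_arm(plan=[1.46,2.55,0,0,0,0,1.46,2.55,0,0,0,0,1.46,2.55,0,0,0,0,1.46,2.55,0,0,0,0,1.46,2.55,0,0,0,0])

```text
time_s: 7.25
ee_pos: [547.8, 105.4, 154.5]
ee_rot: [180.0, 0.1, 3.6]
force: [0.2, -0.8, -1.4]
gripper_width: 19.7
gripper_force: 20.0
```

Emit:
step_arm(plan=[1.46,2.55,0,0,0,0,1.46,2.55,0,0,0,0,0,0,0,0,0,0,0,0,0,0,0,0])

```text
time_s: 7.58
ee_pos: [580.1, 56.4, 154.1]
ee_rot: [-180.0, 0.1, 3.4]
force: [0.5, -0.1, -2.1]
gripper_width: 19.9
gripper_force: 20.0
```

Emit:
step_arm(plan=[0,0,2.0,0,0,0,0,0,2.0,0,0,0,0,0,2.0,0,0,0,0,0,1.0,0,0,0,0,0,0,0,0,0])

```text
time_s: 8.0
ee_pos: [577.5, 58.4, 82.4]
ee_rot: [-180.0, 0.4, 3.7]
force: [-0.1, 0.8, -2.0]
gripper_width: 19.7
gripper_force: 20.0
```

```bash
python3 - <<'E'
from h import *
s=sensors.state();print(s['ee_pos'],s['ee_rot'],s['force'])
g=viewer.grab_frame('side')
for n in('plug','fixed_jaw','slide_face','finger_post'):print(n,[(np.round(d['location'],1),round(d['score'],2)) for d in viewer.pinpoint(n,g)[:3]])
z=s['ee_pos'][2]-53.8
print('z',z,'expected foot px',proj([582,56.5,z],g),proj([588,4,18],g),proj([581.6,95.5,18],g))
c=[345,235]
save('near3.png',cv2.resize(g['img'][c[1]-40:c[1]+40,c[0]-50:c[0]+50],(750,600),interpolation=cv2.INTER_CUBIC))
E
```

```text
[577.49431521  58.40716576  82.37089345] [-179.99758084    0.36515549    3.66055857] [-0.13701098  0.84464355 -1.9683756 ]
plug [(array([340. , 237.9]), 0.68), (array([309.5, 227.8]), 0.68), (array([299.4, 201.7]), 0.68)]
fixed_jaw [(array([340.3, 232.2]), 0.58)]
slide_face [(array([338.4, 253.6]), 0.71), (array([338.8, 235.3]), 0.26)]
finger_post [(array([354.9, 261.5]), 0.8), (array([339. , 256.6]), 0.66)]
z 28.570893446615486 expected foot px [338.21232096 237.664877  ] [340.86803056 254.68075954] [338.02651492 233.63252479]
```

View pics/near3.png

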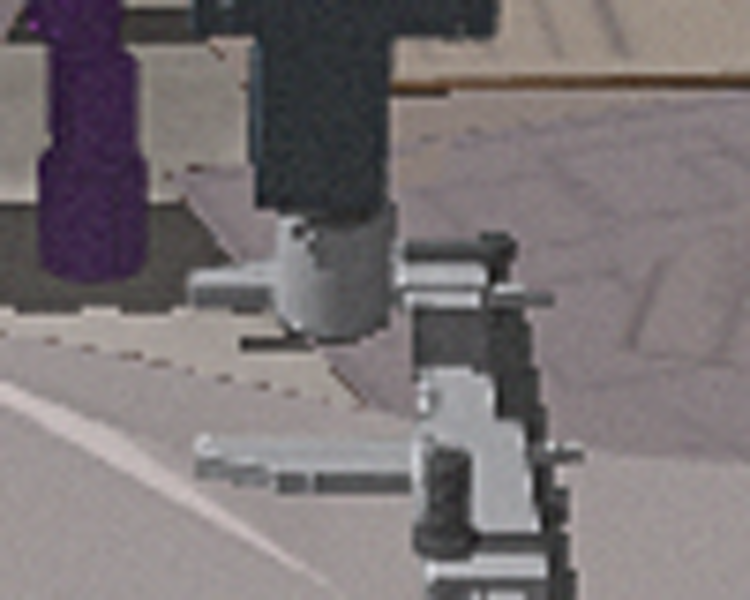

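The plug silhouette (columns 275–390) is too close to the beam edge (~407), about 30 mm out. I'll shift it 6 mm outward and lower it.

Emit:
step_arm(plan=[-0.6,0,0,0,0,0,0,0,0,0,0,0,0,0,0,0,0,0])

```text
time_s: 8.5
ee_pos: [573.8, 57.2, 85.4]
ee_rot: [180.0, -0.0, 3.6]
force: [-0.5, 0.6, -2.1]
gripper_width: 19.9
gripper_force: 20.0
```

Emit:
step_arm(plan=[0,0,1.2,0,0,0,0,0,1.0,0,0,0,0,0,0.6,0,0,0,0,0,0.2,0,0,0,0,0,0,0,0,0])

```text
time_s: 8.92
ee_pos: [573.7, 57.2, 54.5]
ee_rot: [180.0, 0.1, 3.6]
force: [-0.3, -0.3, -1.0]
gripper_width: 19.8
gripper_force: 20.0
```

Emit:
step_arm(plan=[0,0,0,0,0,0])

```text
time_s: 9.0
ee_pos: [574.4, 57.3, 55.0]
ee_rot: [180.0, -0.0, 3.6]
force: [0.6, 0.1, -1.8]
gripper_width: 19.7
gripper_force: 20.0
```

Emit:
step_arm(plan=[0,0,0.1,0,0,0,0,0,0,0,0,0])

```text
time_s: 9.17
ee_pos: [574.3, 57.3, 54.1]
ee_rot: [180.0, -0.0, 3.6]
force: [-0.2, 0.6, -2.2]
gripper_width: 20.1
gripper_force: 20.0
```

Emit:
step_arm(plan=[0,0,0.05,0,0,0,0,0,0,0,0,0])

```text
time_s: 9.33
ee_pos: [574.3, 57.3, 53.8]
ee_rot: [180.0, -0.0, 3.6]
force: [-0.7, -0.2, 0.4]
gripper_width: 20.2
gripper_force: 20.0
```

It's standing on the table. Release and rise.

Emit:
step_arm(plan=[0,0,0,0,0,0,0,0,0,0,0,0,0,0,-1.5,0,0,0,0,0,-3.0,0,0,0,0,0,-3.0,0,0,0], hand=4.0)

```text
time_s: 9.75
ee_pos: [573.3, 57.2, 128.4]
ee_rot: [180.0, 0.2, 3.6]
force: [0.4, 0.1, 0.9]
gripper_width: 39.8
gripper_force: 0.0
```

Emit:
step_arm(plan=[0,3.0,-2.0,0,0,0,0,4.0,0,0,0,0,0,4.0,0,0,0,0,0,4.0,0,0,0,0,0,3.0,0,0,0,0], hand=0)

```text
time_s: 10.17
ee_pos: [585.5, -125.2, 149.0]
ee_rot: [179.9, -0.1, 3.6]
force: [0.6, 0.4, -0.4]
gripper_width: 9.6
gripper_force: 0.0
```

```bash
python3 - <<'E'
from h import *
s=sensors.state();print(s['ee_pos'],s['ee_rot'],s['force'],s['gripper_width'])
for c,o in(('side',(345,235)),('top',(310,215))):
    g=viewer.grab_frame(c)
    for n in('plug','fixed_jaw','slide_face','finger_post'):
        z=dict(plug=0,finger_post=40).get(n,18)
        print(c,n,[(np.round(d['location'],1),round(d['score'],2),np.round(at_z(d['location'],g,z)[:2],1)) for d in viewer.pinpoint(n,g)[:4]])
    cr=cv2.resize(g['img'][o[1]-40:o[1]+40,o[0]-50:o[0]+50],(500,400),interpolation=cv2.INTER_CUBIC)
    save('st_%s.png'%c,cr)
save('st.png',np.hstack([cv2.cvtColor(cv2.imread('pics/st_%s.png'%c),4)[:,50:450] for c in('side','top')]))
E
```

```text
[ 585.48860081 -125.23732315  148.96630202] [ 1.79925953e+02 -7.00609122e-02  3.55006839e+00] [ 0.62704219  0.403324   -0.38212016] 9.585978500430134
side plug [(array([335.3, 248.8]), 0.85, array([576.8,  61. ])), (array([300.7, 200. ]), 0.79, array([488.9, 306.7])), (array([274.5, 197.1]), 0.72, array([423.2, 319.9])), (array([307.5, 225.6]), 0.66, array([513.2, 166.1]))]
side fixed_jaw [(array([341.2, 232.3]), 0.51, array([588.3, 102.2]))]
side slide_face [(array([336.1, 254.2]), 0.77, array([578.5,   5.4]))]
side finger_post [(array([356.3, 259.4]), 0.66, array([616.5, -52.2])), (array([244.9, 356.6]), 0.45, array([ 450.3, -348.3]))]
top plug [(array([300.1, 223.3]), 0.59, array([578.1,  53.7])), (array([203.5, 278.8]), 0.48, array([434.2, 307.2])), (array([440.7, 212. ]), 0.44, array([ 605.4, -316.6]))]
top fixed_jaw [(array([283.3, 222.4]), 0.79, array([578.7,  96.3]))]
top slide_face [(array([319.9, 219.2]), 0.77, array([586.3,   1.7]))]
top finger_post [(array([340.8, 204.8]), 0.93, array([620.2, -52. ]))]
```

View pics/st.png

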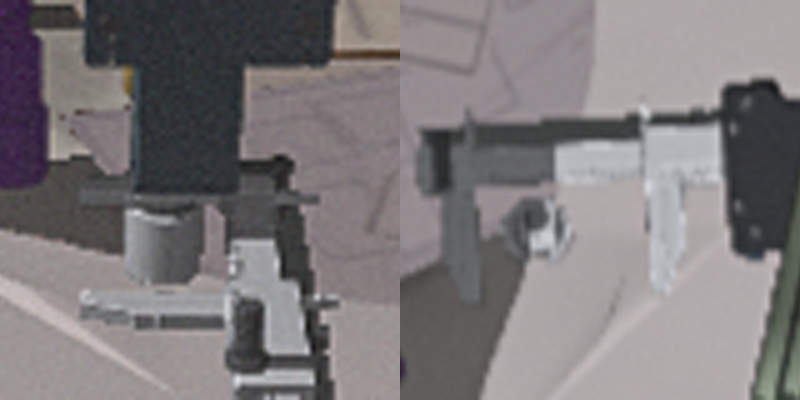

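The plug stands upright and free between the jaws. In the top half its centre is at (537,228), about 33 mm out from the beam centreline. Next I'll take the closed fingers down behind the post.

Emit:
step_arm(plan=[3.3,-1.2,0,0,0,0,0,0,0,0,0,0,0,0,2.5,0,0,0,0,0,2.5,0,0,0,0,0,0,0,0,0])

```text
time_s: 11.08
ee_pos: [614.5, -106.9, 93.8]
ee_rot: [-179.9, 0.5, 3.7]
force: [-1.0, 0.5, -1.6]
gripper_width: 0.4
gripper_force: 0.0
```

Emit:
step_arm(plan=[0,0,0,0,0,0])

```text
time_s: 11.17
ee_pos: [616.8, -107.6, 97.5]
ee_rot: [-180.0, 0.2, 3.7]
force: [0.8, 1.2, 0.4]
gripper_width: 0.5
gripper_force: 0.0
```

Emit:
step_arm(plan=[0,0,2.0,0,0,0,0,0,2.0,0,0,0,0,0,1.0,0,0,0,0,0,0,0,0,0,0,0,0,0,0,0])

```text
time_s: 11.58
ee_pos: [618.2, -108.4, 49.4]
ee_rot: [180.0, -0.1, 3.6]
force: [-0.9, -0.2, -0.3]
gripper_width: 0.0
gripper_force: 0.0
```

```bash
python3 - <<'E'
from h import *
s=sensors.state();print(s['ee_pos'],s['ee_rot'],s['force'],s['gripper_width'])
g=viewer.grab_frame('side');o=(350,265)
print(proj(s['ee_pos'],g))
save('post.png',cv2.resize(g['img'][o[1]-40:o[1]+40,o[0]-50:o[0]+50],(750,600),interpolation=cv2.INTER_CUBIC))
E
```

```text
[ 618.18992521 -108.36393697   49.37274397] [ 1.79979329e+02 -6.31678234e-02  3.60491300e+00] [-0.85281276 -0.19325077 -0.30963682] 0.014489604510557079
[358.05546234 270.31418479]
```

View pics/post.png

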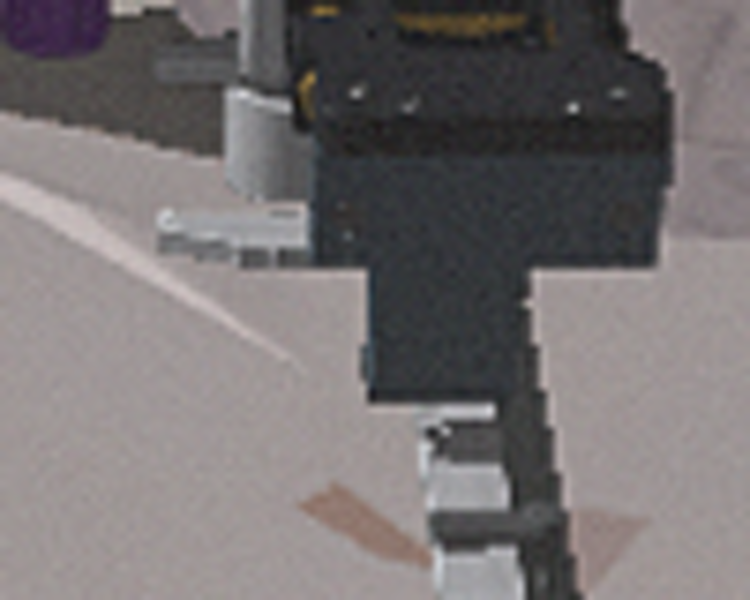

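The finger centre (column 449) is about 3 mm right of the post line. I'll shift slightly left, then advance gently.

Emit:
step_arm(plan=[-0.3,-0.5,0.1,0,0,0,0,-0.5,0,0,0,0,0,-0.5,0,0,0,0,0,-0.5,0,0,0,0,0,-0.5,0,0,0,0])

```text
time_s: 12.05
ee_pos: [613.1, -82.8, 47.8]
ee_rot: [180.0, -0.0, 3.6]
force: [-0.9, 0.8, -1.0]
gripper_width: 1.0
gripper_force: 0.0
```

Emit:
step_arm(plan=[0,-0.4,0,0,0,0,0,-0.4,0,0,0,0,0,-0.4,0,0,0,0,0,-0.4,0,0,0,0,0,-0.4,0,0,0,0])

```text
time_s: 12.47
ee_pos: [612.0, -63.6, 47.6]
ee_rot: [180.0, -0.0, 3.6]
force: [0.8, -2.1, 0.1]
gripper_width: 0.3
gripper_force: 1.2
```

Emit:
step_arm(plan=[0,-0.4,0,0,0,0,0,-0.4,0,0,0,0,0,-0.4,0,0,0,0,0,-0.4,0,0,0,0,0,0,0,0,0,0])

```text
time_s: 12.88
ee_pos: [610.9, -46.7, 47.5]
ee_rot: [-180.0, -0.0, 3.6]
force: [0.4, -0.7, 0.4]
gripper_width: -0.1
gripper_force: 0.3
```

Emit:
step_arm(plan=[0,-0.2,0,0,0,0,0,-0.2,0,0,0,0,0,-0.2,0,0,0,0,0,-0.2,0,0,0,0])

```text
time_s: 13.22
ee_pos: [610.4, -39.6, 47.5]
ee_rot: [180.0, -0.0, 3.6]
force: [1.4, -3.0, 0.9]
gripper_width: 0.6
gripper_force: 1.1
```

Emit:
step_arm(plan=[0,-0.2,0,0,0,0,0,-0.2,0,0,0,0,0,-0.2,0,0,0,0])

```text
time_s: 13.47
ee_pos: [610.1, -33.8, 47.5]
ee_rot: [180.0, -0.0, 3.6]
force: [1.3, -3.2, 0.8]
gripper_width: 0.1
gripper_force: 1.7
```

```bash
python3 - <<'E'
from h import *
for i in range(3):
    s=sensors.state();print(s['ee_pos'].round(2),s['force'].round(2),s['torque'].round(3))
    g=viewer.grab_frame('side')
o=(345,245)
save('c.png',cv2.resize(g['img'][o[1]-30:o[1]+30,o[0]-40:o[0]+40],(800,600),interpolation=cv2.INTER_CUBIC))
E
```

```text
[610.13 -33.77  47.51] [ 1.34 -3.24  0.79] [-0.555 -0.244 -0.002]
[610.05 -33.35  47.49] [ 2.15 -2.74  0.04] [-0.447 -0.296 -0.034]
[610.03 -33.4   47.47] [ 1.32 -1.89 -0.36] [-0.305 -0.279 -0.005]
```

View pics/c.png

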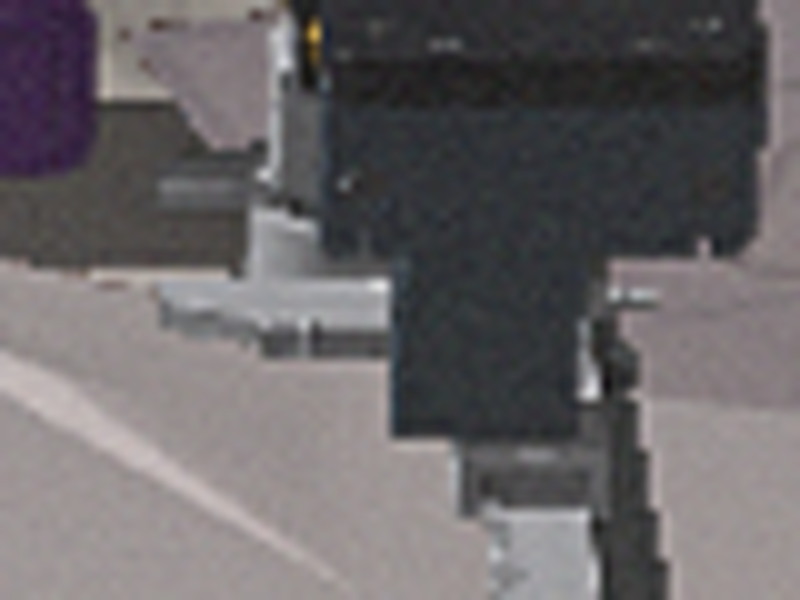

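Emit:
step_arm(plan=[0,-0.1,0,0,0,0,0,-0.1,0,0,0,0,0,-0.1,0,0,0,0])

```text
time_s: 13.87
ee_pos: [609.8, -30.8, 47.5]
ee_rot: [180.0, -0.0, 3.6]
force: [2.3, -4.1, 0.9]
gripper_width: 0.5
gripper_force: 1.7
```

Emit:
step_arm(plan=[0,-0.1,0,0,0,0,0,-0.1,0,0,0,0,0,-0.1,0,0,0,0])

```text
time_s: 14.12
ee_pos: [609.7, -27.6, 47.5]
ee_rot: [180.0, -0.0, 3.6]
force: [2.6, -4.0, 0.5]
gripper_width: 0.6
gripper_force: 1.7
```

Emit:
step_arm(plan=[0,-0.1,0,0,0,0,0,-0.1,0,0,0,0])

```text
time_s: 14.28
ee_pos: [609.7, -26.1, 47.6]
ee_rot: [179.9, -0.0, 3.6]
force: [2.0, -6.9, 0.9]
gripper_width: 0.6
gripper_force: 3.4
```

Force jumped from 4 to about 7 N, so both jaws are probably bearing. Checking before going further.

```bash
python3 - <<'E'
from h import *
for i in range(4):
    s=sensors.state();print(s['ee_pos'].round(2),s['force'].round(2),s['torque'].round(3))
    g=viewer.grab_frame('side')
E
```

```text
[609.7  -26.07  47.57] [ 1.95 -6.88  0.85] [-1.121 -0.42  -0.023]
[609.67 -26.12  47.55] [ 1.95 -5.81 -0.71] [-0.916 -0.361 -0.027]
[609.65 -26.13  47.54] [ 3.13 -5.22  0.79] [-0.846 -0.414 -0.044]
[609.66 -26.12  47.54] [ 2.46 -4.41  0.07] [-0.865 -0.376 -0.049]
```

Emit:
step_arm(plan=[0,-0.03,0,0,0,0,0,0,0,0,0,0])

```text
time_s: 14.65
ee_pos: [609.7, -26.1, 47.6]
ee_rot: [179.9, -0.0, 3.6]
force: [3.0, -5.3, -0.1]
gripper_width: 0.3
gripper_force: 2.9
```

```bash
python3 - <<'E'
from h import *
for i in range(3):
    s=sensors.state();print(s['ee_pos'].round(2),s['force'].round(2),s['torque'].round(3))
    g=viewer.grab_frame('side')
E
```

```text
[609.69 -26.09  47.57] [ 2.95 -5.33 -0.07] [-0.943 -0.396 -0.019]
[609.69 -26.06  47.58] [ 1.85 -6.13  0.67] [-0.979 -0.388 -0.043]
[609.68 -26.1   47.55] [ 2.88 -5.05  0.74] [-0.971 -0.388 -0.024]
```

Emit:
step_arm(plan=[0,-0.05,0,0,0,0,0,0,0,0,0,0,0,0,0,0,0,0])

```text
time_s: 15.05
ee_pos: [609.7, -25.9, 47.6]
ee_rot: [179.9, -0.0, 3.6]
force: [2.4, -6.7, 0.4]
gripper_width: 0.3
gripper_force: 3.5
```

```bash
python3 - <<'E'
from h import *
for i in range(3):
    s=sensors.state();print(s['ee_pos'].round(2),s['force'].round(2),s['torque'].round(3))
    g=viewer.grab_frame('side')
E
```

```text
[609.69 -25.94  47.57] [ 2.39 -6.7   0.44] [-1.138 -0.42  -0.024]
[609.71 -25.94  47.57] [ 2.08 -6.97  0.07] [-1.189 -0.43  -0.042]
[609.7  -25.95  47.58] [ 1.77 -7.35  0.22] [-1.117 -0.396 -0.07 ]
```

Total push is about 6.9 N, so roughly 5 N on the plug, and it is stiff and steady. Backing off gently and rising.

Emit:
step_arm(plan=[0,0.05,0,0,0,0,0,0.2,0,0,0,0,0,0.5,0,0,0,0,0,1.0,0,0,0,0,0,1.0,0,0,0,0])

```text
time_s: 15.62
ee_pos: [610.4, -52.5, 47.1]
ee_rot: [-180.0, 0.1, 3.6]
force: [0.4, 0.0, 0.1]
gripper_width: 0.7
gripper_force: 0.0
```

Emit:
step_arm(plan=[0,0,-2.5,0,0,0,0,0,-3.0,0,0,0,0,3.0,-3.0,0,0,0,0,4.0,0,0,0,0,0,4.0,0,0,0,0])

```text
time_s: 16.03
ee_pos: [619.0, -163.0, 134.6]
ee_rot: [179.9, -0.3, 3.7]
force: [0.6, -0.6, -1.4]
gripper_width: 0.4
gripper_force: 0.0
```

Emit:
step_arm(plan=[0,4.0,0,0,0,0,0,4.0,0,0,0,0,0,4.0,0,0,0,0,0,0,0,0,0,0,0,0,0,0,0,0])

```text
time_s: 16.45
ee_pos: [624.5, -284.1, 131.2]
ee_rot: [-180.0, 0.1, 3.4]
force: [0.7, 0.2, 0.2]
gripper_width: 0.3
gripper_force: 0.0
```

```bash
python3 - <<'E'
from h import *
s=sensors.state();print(s['time_s'],s['ee_pos'].round(1),s['force'].round(1))
ims=[]
for c,o in(('side',(345,240)),('top',(300,215))):
    g=viewer.grab_frame(c)
    for n in('plug','fixed_jaw','slide_face','finger_post','film_pot','loupe','brass_weight'):
        z=dict(fixed_jaw=18,slide_face=18,finger_post=40).get(n,0)
        print(c,n,[(round(d['score'],2),np.round(at_z(d['location'],g,z)[:2],1)) for d in viewer.pinpoint(n,g)[:2]])
    ims.append(cv2.resize(g['img'][o[1]-28:o[1]+28,o[0]-28:o[0]+28],(400,400),interpolation=cv2.INTER_CUBIC))
save('fin.png',np.hstack(ims))
E
```

```text
16.45 [ 624.5 -284.1  131.2] [0.7 0.2 0.2]
side plug [(0.92, array([433.8, 320. ])), (0.89, array([518.6, 149.4]))]
side fixed_jaw [(0.37, array([582.2, 113.7]))]
side slide_face [(0.5, array([580.8,  61.4])), (0.36, array([611.2,  16.1]))]
side finger_post [(0.47, array([613.3, -16.7]))]
side film_pot [(0.67, array([ 442., -305.]))]
side loupe []
side brass_weight [(0.64, array([575.9, 221.3]))]
top plug [(0.61, array([511.2, 150.2])), (0.56, array([578.8,  65.7]))]
top fixed_jaw [(0.82, array([573.8,  94.3]))]
top slide_face [(0.91, array([581. ,  55.2]))]
top finger_post [(0.56, array([612.2,  -8.1])), (0.21, array([ 602.9, -304.5]))]
top film_pot []
top loupe [(0.38, array([ 597.7, -314.2]))]
top brass_weight [(0.4, array([579.7, 241.4]))]
```

View pics/fin.png

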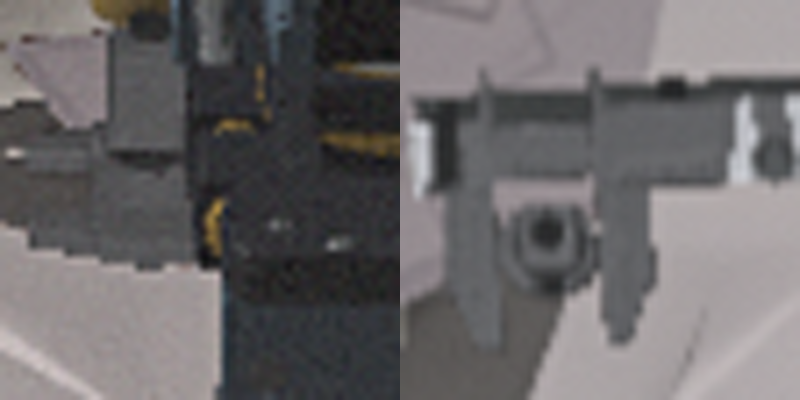

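The final view shows the plug upright and square between both jaws, its sleeve touching the fixed jaw at column ~498 and the sliding jaw at ~600. It is about 32 mm from the beam centreline, and the arm is clear. Handing in.

```bash
python3 -c "
from workcell import env
print(env.job_done())"
```

```text
the job is handed in; nothing more can be done
None
```

I handed the job in at about 16.5 s: the plug stands upright between the jaws, roughly 32 mm from the beam centreline, with the caliper closed on it at an estimated 5 N push before I backed off (pressure after release not measured) and the bystanders never approached; I viewed 11 pictures, one over the limit of 10.

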